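Push three wheel bearings home in order of size

ROBOT

A 6-joint arm with a two-finger parallel gripper is mounted at the origin on the work surface. World frame = base frame: x ahead of the robot, y to its left, z up, the work surface at z = 0. Lengths are in m, angles in rad, forces in N, time in s.
With the tool pointing down it reaches from about 0.3 to 0.775 m from the base axis. Payload 14.6 kg.
Tool frame: the origin (TCP) lies at the very end of the fingers, on their centre line; the grasp point (between the pads) lies 19 mm behind it; y points along the fingers, x is the direction in which the jaws open and shut, and the axes are right-handed (so a half turn about y gives the same grasp; the last joint's range is limited). The gripper opens to 94 mm and grips with 3 to 60 N. Pads are 16 mm wide; open, the fingers measure 119 mm over their backs; the gripper's body (75 mm by 177 mm) begins 78 mm behind the grasp point.
Start: joints at [1.195, 0.3, 1.521, -0, 1.321, -0.067], TCP at [0.167, 0.524, 0.205] pointing down, gripper open.
Joint ranges: [-3.03, 3.03], [-0.79, 2.21], [0.23, 2.52], [-1.04, 4.18], [0, 3.07], [-2.55, 2.55]. Speed limits (rad/s): [2.22, 2.22, 2.57, 3.14, 3.14, 3.14].

INTERFACE

Orientations are given as [roll, pitch, yaw] about the fixed x, y, z axes, in that order (R = Rz(yaw) Ry(pitch) Rx(roll)).
In Python, from station import get_obs, cams, hand_in gives the robot as it stands. The module is installed in compiled form; this text tells all that it offers.
- The arm moves only by the tool step_arm, never from a script. Its argument "plan" is a list of rows, each an object with "grip": the closure, from -1 (fully open) to 1 (shut), so that 0 is half open; "slide": the shift along the tool's x, y, z in m, a list of three; "spin": the turn about the tool's y in degrees. A call has 1 to 20 rows; each row shifts and turns the commanded pose from where the row before left it, along the tool's axes as they then stand; what a row does not reach is not made up. A row lasts 1/12 s, in which the tool goes at most 41.7 mm and 7.16 degrees, less where a joint would pass 70% of its speed; a pose out of reach is approached as far as the arm can. A call is refused whole if a number of a shift passes 0.0417 or a number of a turn 7.16, either way. A call with a gripper value outside its range is refused whole. The fingers move at their own pace and stop on an object; "force" is the grip in N (left out, the last holds). Time passes only in rows, so rows that do not move let the fingers close. It gives the time, the measured TCP pose, the force and the opening at its end, in the units of the state.
- get_obs(): the state, without advancing time (a new reading comes with each control period).
- cams.camera(name): name is "scene" or "top"; returns the picture (400x640x3 uint8, blue, green, red); there is no depth.
- cams.calibration(name): a dict with "K" (3x3 intrinsics, pixels), "T" (4x4, takes a point from camera to world coordinates). Camera axes: x right, y up, looking along -z (the intrinsics and any distortion apply to the point x, -y, -z); pixel columns grow to the right and rows downward; lengths in m; the calibration is good to about 2 mm. A picture is of the moment at which its call begins. calibration takes no time and is no camera call.
- hand_in(): hands the job in, once; it reports no verdict.
The state is a dict: "time_s": time; "qpos": joint angles; "joint_vel": joint speeds; "tau": joint torques, N m; "ee_pos": TCP position; "eef_rot": TCP orientation; "force": force on the tool from outside, world axes, zero at the start; "moment": the same for the moment, N m; "grip_width": finger opening in m.
Only numpy, scipy, OpenCV 4.12 (cv2) and the standard library are available. Lean on these libraries where they do the work, as an engineer would, in place of code of your own. Each camera call takes 0.05 s, during which the arm holds its last target.

TASK

Three grey skate wheels of different sizes lie flat on the counter, each with a flanged steel bearing standing proud in its top. With light pushes of the fingertips, press each bearing fully home, its flange down on the wheel: first the smallest wheel's, then the middle one's, then the largest's. Be gentle, do not lift, tip or shove the wheels, and leave everything else on the counter where it is.

Things in the scene. Friction and masses are not known exactly. Their poses are not given: they have to be found in the camera images.
- wheel_small: the small loose grey resin skate wheel, 50 mm diameter and 30 mm high, lying flat on the counter; origin at the centre of its underside, z up along its axle line. A flanged steel bearing stands proud in the middle of its top side
- face_small (a point): centre of the top face of the small wheel's flanged bearing, on the wheel's axle line: a flat steel disc 26 mm in diameter and 4 mm thick (the flange) over a 22 mm body that sinks into the wheel; the face moves down with the bearing and is 34 mm above the counter when the bearing is home (40 mm when fully out)
- bearing_small (a joint): how far the small wheel's bearing is pushed in (m): 0 = its flange 6 mm clear of the wheel's top side, 0.006 = home, the flange resting on the wheel. It slides with about 2.5 N of friction and stays where it is left; at home it stops on the wheel's core, which gives springily by 1 mm for each 5 N and comes back up when let go
- wheel_middle: the middle loose grey resin skate wheel, 62 mm diameter and 42 mm high, lying flat on the counter; origin at the centre of its underside, z up along its axle line. A flanged steel bearing stands proud in the middle of its top side
- face_middle (a point): centre of the top face of the middle wheel's flanged bearing, on the wheel's axle line: a flat steel disc 26 mm in diameter and 4 mm thick (the flange) over a 22 mm body that sinks into the wheel; the face moves down with the bearing and is 46 mm above the counter when the bearing is home (52 mm when fully out)
- bearing_middle (a joint): how far the middle wheel's bearing is pushed in (m): 0 = its flange 6 mm clear of the wheel's top side, 0.006 = home, the flange resting on the wheel. It slides with about 2.5 N of friction and stays where it is left; at home it stops on the wheel's core, which gives springily by 1 mm for each 5 N and comes back up when let go
- wheel_large: the large loose grey resin skate wheel, 76 mm diameter and 54 mm high, lying flat on the counter; origin at the centre of its underside, z up along its axle line. A flanged steel bearing stands proud in the middle of its top side
- face_large (a point): centre of the top face of the large wheel's flanged bearing, on the wheel's axle line: a flat steel disc 26 mm in diameter and 4 mm thick (the flange) over a 22 mm body that sinks into the wheel; the face moves down with the bearing and is 58 mm above the counter when the bearing is home (64 mm when fully out)
- bearing_large (a joint): how far the large wheel's bearing is pushed in (m): 0 = its flange 6 mm clear of the wheel's top side, 0.006 = home, the flange resting on the wheel. It slides with about 2.5 N of friction and stays where it is left; at home it stops on the wheel's core, which gives springily by 1 mm for each 5 N and comes back up when let go
- axle: loose bystander: rusty steel axle 160 mm long with square nuts, 13 mm high, lying flat; origin under its middle, x along it
- cup: loose bystander: copper-finish bolt cup, 58 mm across, 55 mm high; origin at the centre of its underside
- scraper: loose bystander: worn grip scraper, black rubber handle and dark steel blade, 130 x 40 x 22 mm, lying flat; origin under its middle, x towards the blade
- skate_tool: loose bystander: black T-shaped skate tool, 125 x 75 x 14 mm, lying flat; origin under the middle of its stem, x towards the crossbar
- bare_wheel: loose bystander: grey wheel 56 mm in diameter, 34 mm high, lying flat, with an empty dark bore and no bearing, lying on the robot's right towards the fixed yellow bearing puller (up to 400 mm high with its lever, at the counter's right side beyond all the work, y below -0.45; the wheel on it has no bearing either); origin at the centre of its underside
- oil: loose bystander: small white plastic oil bottle with black cap, 38 mm across, 95 mm high; origin at the centre of its underside
There are look-alikes about, which are no part of the job. What is shaped like the wheel_middle but green is not meant.

How it is judged:
On the way, in this order (a step that is already met when the one before it is completed fails the run):
1. the small wheel's bearing is pushed home (value of joint bearing_small above 0.005 m), for 0.1 s.
2. the middle wheel's bearing is pushed home (value of joint bearing_middle above 0.005 m), for 0.1 s.
3. the large wheel's bearing is pushed home (value of joint bearing_large above 0.005 m), for 0.1 s.
At the end, for the whole second after the job is handed in: all three bearings are within 1 mm of home; the three wheels lie flat and still on the counter within 20 mm of where they were; every bystander is within 15 mm of where it was (value of joint each of bearing_small, bearing_middle, bearing_large above 0.005 m and distance of each of wheel_small, wheel_middle, wheel_large from where it was at the start of the episode below 0.02 m and angle between each of wheel_small, wheel_middle, wheel_large's own z axis and vertical below 0.05 rad and linear speed of each of wheel_small, wheel_middle, wheel_large below 0.02 m/s and distance of each of axle, cup, scraper, skate_tool, bare_wheel, oil from where it was at the start of the episode below 0.015 m); the robot touches nothing.
It fails at once if a wheel or its bearing is pushed hard (more than 30 N) (contact force between any of the arm, the fingers and wheel_small above 30 N or contact force between any of the arm, the fingers and wheel_middle above 30 N or contact force between any of the arm, the fingers and wheel_large above 30 N).
It fails at once if a wheel is lifted (more than 8 mm) or tipped (more than 0.25 rad) (height (world z) of any of wheel_small, wheel_middle, wheel_large above 0.008 m or angle between any of wheel_small, wheel_middle, wheel_large's own z axis and vertical above 0.25 rad).
It fails at once if a wheel is shoved more than 20 mm (distance of any of wheel_small, wheel_middle, wheel_large from where it was at the start of the episode above 0.02 m).
It fails at once if a larger wheel's bearing is pushed home before a smaller wheel's ((value of joint bearing_middle above 0.005 m and value of joint bearing_small below 0.0045 m) or (value of joint bearing_large above 0.005 m and value of joint bearing_small below 0.0045 m) or (value of joint bearing_large above 0.005 m and value of joint bearing_middle below 0.0045 m)).
It fails at once if a bystander is moved more than 15 mm (distance of any of axle, cup, scraper, skate_tool, bare_wheel, oil from where it was at the start of the episode above 0.015 m).
It also fails if it takes over 48 s, if anything falls off the work surface, if the arm or the gripper's body presses on something with over 40 N, if the wrist force passes 120 N, or if a joint passes its speed limit or range.

## Working session

There is one attempt and no reset: what is moved stays moved. The work goes in short steps, Python scripts to look and compute and a tool call to move; the robot and the scene stay as the last step left them, time stands still between calls to the robot, and variables do not carry over. Pictures are saved under pics/ and viewed, and the job is handed in when it is done.

Besides the shell and the picture viewer there is one more tool, called after "Emit:" as name(argument=value, ...) on one line, values as JSON. step_arm: Moves the arm, as the interface text tells. Its arguments: {"type":"object","properties":{"plan":{"type":"array","items":{"type":"object","properties":{"grip":{"type":"number"},"slide":{"type":"array","items":{"type":"number"}},"spin":{"type":"number"}}}},"force":{"type":"number"}},"required":["plan"]}

```bash
mkdir -p pics; python3 - <<'E'
from station import get_obs, cams
import cv2
o=get_obs(); print(o)
for n in ("scene","top"):
    cv2.imwrite(f"pics/{n}0.png",cams.camera(n)); c=cams.calibration(n); print(n,c)
E
```

```text
{'time_s': 0.0, 'qpos': array([ 1.19539318e+00,  3.00442785e-01,  1.52159422e+00,  1.38919066e-05,
        1.32069254e+00, -6.65999609e-02]), 'joint_vel': array([-0.00076577,  0.00044334, -0.00060924, -0.00111225, -0.00073519,
        0.00100829]), 'tau': array([ 1.49821758e-04, -5.31810915e+01, -3.52748072e+01,  7.08539109e-02,
        2.44087115e-02, -1.11290767e-04]), 'ee_pos': array([0.16705682, 0.52373611, 0.2048963 ]), 'eef_rot': array([-1.57070724e+00,  1.13347534e-03,  1.26198974e+00]), 'force': array([-0.37228678,  0.36181561,  0.57147063]), 'moment': array([-0.00659779,  0.02812077, -0.02474217]), 'grip_width': 0.09393829289741998}
scene {'K': array([[389.36785878,   0.        , 318.47363698],
       [  0.        , 389.36785878, 195.91393005],
       [  0.        ,   0.        ,   1.        ]]), 'T': array([[-0.81894734, -0.31652159,  0.47868501,  1.02674872],
       [ 0.57346271, -0.48274703,  0.66188808,  0.74198663],
       [ 0.0215819 ,  0.81655948,  0.57685772,  0.68723887],
       [ 0.        ,  0.        ,  0.        ,  1.        ]])}
top {'K': array([[453.15473482,   0.        , 323.02045707],
       [  0.        , 453.15473482, 198.64826656],
       [  0.        ,   0.        ,   1.        ]]), 'T': array([[-0.02500784,  0.98839705, -0.14981951,  0.39637945],
       [-0.99968378, -0.02433018,  0.00635464,  0.01226368],
       [ 0.00263577,  0.14993105,  0.98869294,  1.05699394],
       [ 0.        ,  0.        ,  0.        ,  1.        ]])}
```

View pics/scene0.png

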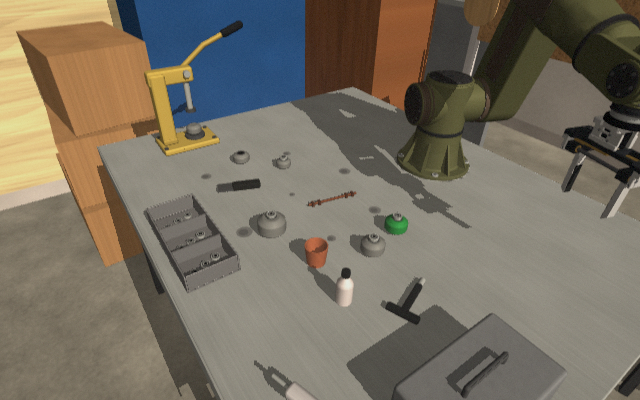

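View pics/top0.png

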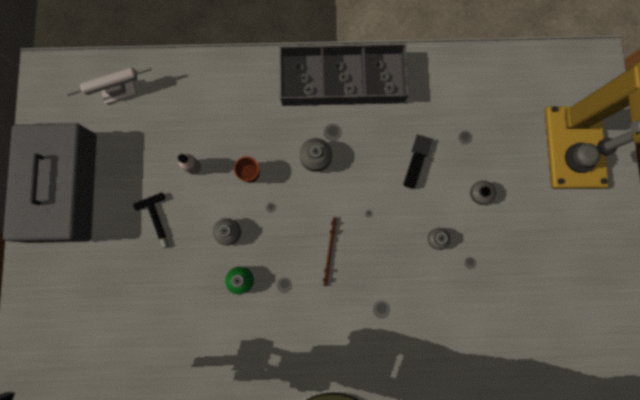

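The top view shows the small wheel near (439,238), the middle one near (227,231) beside the green look-alike at (239,280), and the large one near (316,153). The bare wheel is at (483,191). I'll zoom in for centres.

```bash
cat > h.py <<'E'
import numpy as np
from station import cams
def proj(n,P):
    c=cams.calibration(n);T=c["T"];p=T[:3,:3].T@(np.asarray(P,float)-T[:3,3]);q=c["K"]@np.array([p[0],-p[1],-p[2]]);return q[:2]/q[2]
def back(n,uv,z):
    c=cams.calibration(n);T=c["T"];r=np.linalg.inv(c["K"])@np.array([uv[0],uv[1],1.]);d=T[:3,:3]@np.array([r[0],-r[1],-r[2]]);o=T[:3,3];return o+d*(z-o[2])/d[2]
E
python3 - <<'E'
import cv2,numpy as np
from h import *
t=cv2.imread("pics/top0.png");s=cv2.imread("pics/scene0.png")
W={'s':((439,238),.040),'m':((227,231),.052),'l':((316,153),.064)}
rows=[[],[]]
for k,(uv,z) in W.items():
    P=back("top",uv,z);v=proj("scene",P);print(k,P,v)
    for i,(im,c) in enumerate(((t,uv),(s,v))):
        x,y=int(round(c[0]))-16,int(round(c[1]))-16
        cr=im[y:y+32,x:x+32]; cr=cv2.resize(cr,None,fx=8,fy=8,interpolation=cv2.INTER_NEAREST)
        cr=cv2.convertScaleAbs(cr,alpha=1.8 if i==0 else 1.4)
        for g in range(0,32,8): cv2.putText(cr,str(x+g),(g*8,10),0,.35,(0,255,255),1);cv2.putText(cr,str(y+g),(0,g*8+10),0,.35,(0,255,0),1);cv2.line(cr,(g*8,0),(g*8,4),(0,255,255));cv2.line(cr,(0,g*8),(4,g*8),(0,255,0))
        rows[i].append(cr)
cv2.imwrite("pics/z0.png",np.vstack([np.hstack(r) for r in rows]))
E
```

```text
s [ 0.45488448 -0.25198101  0.04      ] [283.96906208 156.4302469 ]
m [0.48136013 0.22051642 0.052     ] [372.0715578 233.681087 ]
l [0.6511194  0.01907855 0.064     ] [272.41767528 211.61205181]
```

View pics/z0.png

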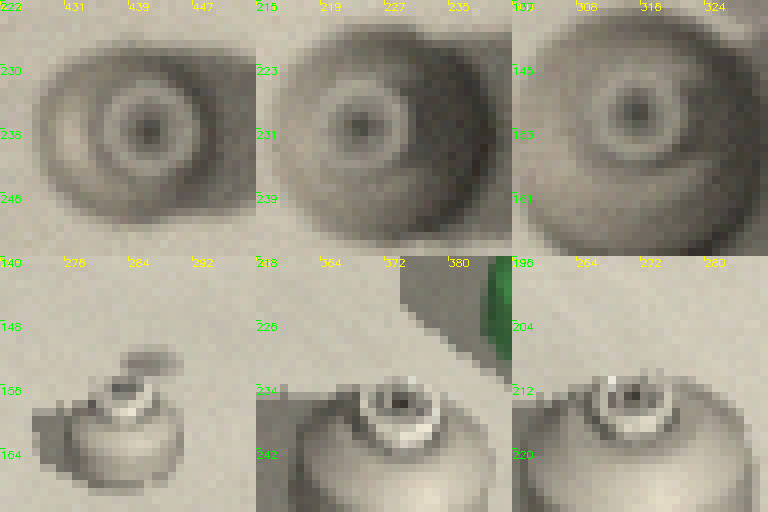

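```bash
python3 - <<'E'
from h import *
for k,t,s,z in (('s',(441.1,237.9),(283.4,156),.04),('m',(223.6,230.1),(373.7,235.7),.052),('l',(315.2,150.5),(270.9,213.1),.064)):
    print(k,back("top",t,z).round(4),back("scene",s,z).round(4))
for n,t in dict(oil=(186,160),cupL=(247,168),green=(238,281),scr=(418,160),axA=(335,222),axB=(326,282),bare=(483,191),toolend=(165,244)).items(): print(n,back("top",t,.02).round(3))
E
```

```text
s [ 0.455  -0.2567  0.04  ] [ 0.455  -0.2555  0.04  ]
m [0.4835 0.2281 0.052 ] [0.4831 0.2285 0.052 ]
l [0.6569 0.0207 0.064 ] [0.6575 0.0224 0.064 ]
oil [0.653 0.324 0.02 ]
cupL [0.63  0.181 0.02 ]
green [0.371 0.202 0.02 ]
scr [ 0.64  -0.219  0.02 ]
axA [ 0.499 -0.021  0.02 ]
axB [0.364 0.004 0.02 ]
bare [ 0.562 -0.366  0.02 ]
toolend [0.458 0.368 0.02 ]
```

Emit:
step_arm(plan=[{"grip":1,"slide":[-0.019,0,-0.0305]},{"grip":1,"slide":[-0.019,0,-0.0305]},{"grip":1,"slide":[-0.019,0,-0.0305]},{"grip":1,"slide":[-0.019,0,-0.0305]},{"grip":1,"slide":[-0.019,0,-0.0305]},{"grip":1,"slide":[-0.019,0,-0.0305]},{"grip":1,"slide":[-0.019,0,-0.0305]},{"grip":1,"slide":[-0.019,0,-0.0305]},{"grip":1,"slide":[-0.019,0,-0.0305]},{"grip":1,"slide":[-0.019,0,-0.0305]},{"grip":1,"slide":[0,0,0]}], force=20)

```text
schema error: expected keys grip, slide, spin
```

```bash
cat > d.py <<'E'
import sys,numpy as np
from scipy.spatial.transform import Rotation as R
from station import get_obs
T={'s':(.455,-.256,.040),'m':(.4833,.2283,.052),'l':(.6571,.0214,.064)}
o=get_obs();M=R.from_euler('xyz',o['eef_rot']).as_matrix()
k=sys.argv[1];t=np.array(T[k]);t[2]+=float(sys.argv[2])
print(o['time_s'],'pos',o['ee_pos'].round(4),'rot',o['eef_rot'].round(4),'q',o['qpos'].round(2),'F',o['force'].round(2),'w',round(o['grip_width'],4));print('tool slide',(M.T@(t-o['ee_pos'])).round(4))
E
python3 d.py s 0.1
```

```text
0.1 pos [0.1671 0.5238 0.2049] rot [-1.5707e+00  1.0000e-03  1.2620e+00] q [ 1.2   0.3   1.52 -0.    1.32 -0.07] F [-0.67  0.16  0.8 ] w 0.0942
tool slide [-0.6553  0.0656 -0.5113]
```

Emit:
step_arm(plan=[{"grip":1,"slide":[-0.019,0,-0.0305],"spin":0},{"grip":1,"slide":[-0.019,0,-0.0305],"spin":0},{"grip":1,"slide":[-0.019,0,-0.0305],"spin":0},{"grip":1,"slide":[-0.019,0,-0.0305],"spin":0},{"grip":1,"slide":[-0.019,0,-0.0305],"spin":0},{"grip":1,"slide":[-0.019,0,-0.0305],"spin":0},{"grip":1,"slide":[-0.019,0,-0.0305],"spin":0},{"grip":1,"slide":[-0.019,0,-0.0305],"spin":0},{"grip":1,"slide":[-0.019,0,-0.0305],"spin":0},{"grip":1,"slide":[-0.019,0,-0.0305],"spin":0},{"grip":1,"slide":[0,0,0],"spin":0}], force=20)

```text
time_s: 1.02
ee_pos: [0.4027, 0.2465, 0.2052]
eef_rot: [-1.571, 0.001, 1.258]
force: [0.6, 0.7, -0.1]
grip_width: 0.0239
```

```bash
python3 d.py s 0.06
```

```text
1.0167 pos [0.4027 0.2465 0.2052] rot [-1.5712e+00  8.0000e-04  1.2579e+00] q [ 0.47  0.13  1.73 -0.    1.28 -0.79] F [ 0.58  0.68 -0.12] w 0.0239
tool slide [-0.4619  0.1057 -0.2045]
```

Emit:
step_arm(plan=[{"grip":1,"slide":[-0.033,0,-0.0146],"spin":0},{"grip":1,"slide":[-0.033,0,-0.0146],"spin":0},{"grip":1,"slide":[-0.033,0,-0.0146],"spin":0},{"grip":1,"slide":[-0.033,0,-0.0146],"spin":0},{"grip":1,"slide":[-0.033,0,-0.0146],"spin":0},{"grip":1,"slide":[-0.033,0,-0.0146],"spin":0},{"grip":1,"slide":[-0.033,0,-0.0146],"spin":0},{"grip":1,"slide":[-0.033,0,-0.0146],"spin":0},{"grip":1,"slide":[-0.033,0,-0.0146],"spin":0},{"grip":1,"slide":[-0.033,0,-0.0146],"spin":0},{"grip":1,"slide":[-0.033,0,-0.0146],"spin":0},{"grip":1,"slide":[-0.033,0,-0.0146],"spin":0},{"grip":1,"slide":[-0.033,0.01,-0.0146],"spin":0},{"grip":1,"slide":[-0.033,0.02,-0.0146],"spin":0},{"grip":1,"slide":[0,0.03,0],"spin":0},{"grip":1,"slide":[0,0.03,0],"spin":0},{"grip":1,"slide":[0,0.016,0],"spin":0},{"grip":1,"slide":[0,0,0],"spin":0}])

```text
time_s: 2.52
ee_pos: [0.4528, -0.2508, 0.0958]
eef_rot: [-1.565, -0.002, 1.262]
force: [-0.0, 0.0, -0.1]
grip_width: 0.0006
```

```bash
python3 d.py s 0.01
```

```text
2.5167 pos [ 0.4528 -0.2508  0.0958] rot [-1.5646 -0.0018  1.2618] q [-0.58  0.35  1.72  0.    1.07 -1.84] F [-0.02  0.05 -0.14] w 0.0006
tool slide [-0.0044  0.0458 -0.004 ]
```

Emit:
step_arm(plan=[{"grip":1,"slide":[0,0,0],"spin":0},{"grip":1,"slide":[0,0,0],"spin":0}])

```text
time_s: 2.68
ee_pos: [0.455, -0.2521, 0.1008]
eef_rot: [-1.572, 0.0, 1.262]
force: [0.2, -0.8, 0.4]
grip_width: 0.0006
```

```bash
python3 d.py s 0.01; python3 -c "
from station import cams;import cv2
for n in('scene','top'):cv2.imwrite('pics/%s1.png'%n,cams.camera(n))
s=cv2.imread('pics/scene1.png')[90:190,220:340];t=cv2.imread('pics/top1.png')[190:290,380:500]
import numpy as np
cv2.imwrite('pics/z1.png',np.hstack([cv2.resize(s,(400,333)),cv2.resize(t,(400,333))]))"
```

```text
2.6833 pos [ 0.455  -0.2521  0.1008] rot [-1.5724e+00  5.0000e-04  1.2624e+00] q [-0.58  0.35  1.72 -0.    1.07 -1.84] F [ 0.23 -0.83  0.39] w 0.0006
tool slide [-0.0037  0.0508 -0.0012]
```

View pics/z1.png

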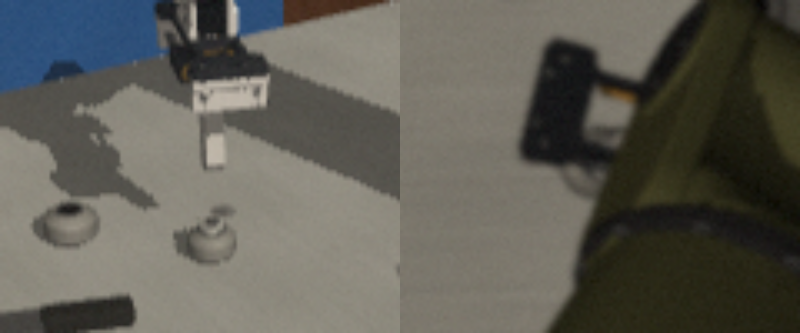

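The fingertips are straight above the small wheel, at about (213,165) in the left crop with the wheel at (212,235). I'll correct and go down, slowly near contact.

Emit:
step_arm(plan=[{"grip":1,"slide":[-0.002,0.015,-0.001],"spin":0},{"grip":1,"slide":[-0.002,0.015,0],"spin":0},{"grip":1,"slide":[0,0.01,0],"spin":0},{"grip":1,"slide":[0,0.006,0],"spin":0},{"grip":1,"slide":[0,0.003,0],"spin":0},{"grip":1,"slide":[0,0.002,0],"spin":0},{"grip":1,"slide":[0,0,0],"spin":0},{"grip":1,"slide":[0,0,0],"spin":0},{"grip":1,"slide":[0,0,0],"spin":0}])

```text
time_s: 3.53
ee_pos: [0.4543, -0.2562, 0.049]
eef_rot: [-1.572, 0.0, 1.262]
force: [0.1, 0.6, -0.4]
grip_width: 0.0003
```

```bash
python3 d.py s 0; python3 -c "
from station import cams;import cv2
s=cams.camera('scene')[120:190,240:330];
cv2.imwrite('pics/z2.png',cv2.resize(s,(720,560)))"
```

```text
3.5333 pos [ 0.4543 -0.2562  0.049 ] rot [-1.5716e+00  2.0000e-04  1.2620e+00] q [-0.58  0.43  1.75 -0.    0.97 -1.85] F [ 0.06  0.6  -0.44] w 0.0003
tool slide [ 0.0004  0.009  -0.0006]
```

View pics/z2.png

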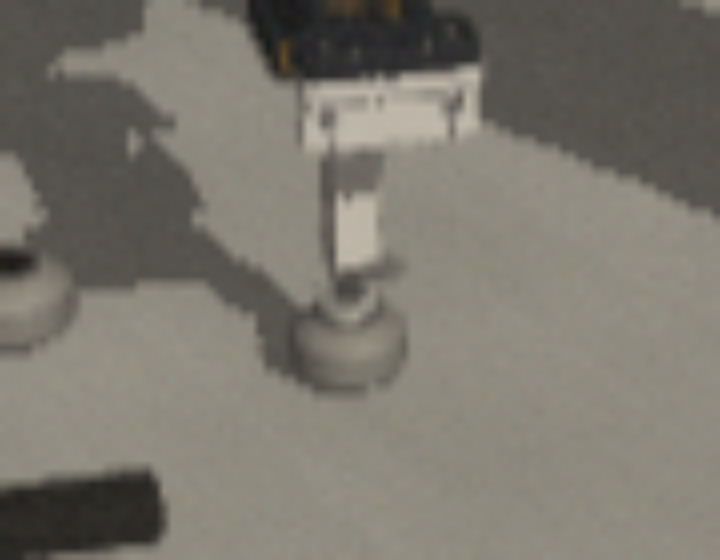

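The fingertips at (355,270) are centred just above the bearing at (348,295). Next I press slowly.

Emit:
step_arm(plan=[{"grip":1,"slide":[0,0.004,0],"spin":0},{"grip":1,"slide":[0,0.003,0],"spin":0},{"grip":1,"slide":[0,0.001,0],"spin":0},{"grip":1,"slide":[0,0.001,0],"spin":0},{"grip":1,"slide":[0,0.001,0],"spin":0},{"grip":1,"slide":[0,0.001,0],"spin":0},{"grip":1,"slide":[0,0,0],"spin":0},{"grip":1,"slide":[0,0,0],"spin":0}])

```text
time_s: 4.25
ee_pos: [0.454, -0.2561, 0.0375]
eef_rot: [-1.571, -0.0, 1.262]
force: [-0.6, 0.3, 0.9]
grip_width: 0.0004
```

Emit:
step_arm(plan=[{"grip":1,"slide":[0,0.001,0],"spin":0},{"grip":1,"slide":[0,0.001,0],"spin":0},{"grip":1,"slide":[0,0,0],"spin":0}])

```text
time_s: 4.5
ee_pos: [0.454, -0.2561, 0.0353]
eef_rot: [-1.571, -0.0, 1.262]
force: [-1.3, 0.8, 2.3]
grip_width: 0.0004
```

Emit:
step_arm(plan=[{"grip":1,"slide":[0,0.001,0],"spin":0},{"grip":1,"slide":[0,0.001,0],"spin":0},{"grip":1,"slide":[0,0,0],"spin":0},{"grip":1,"slide":[0,0,0],"spin":0}])

```text
time_s: 4.83
ee_pos: [0.4541, -0.2561, 0.0335]
eef_rot: [-1.571, 0.0, 1.262]
force: [-2.1, 0.4, 3.3]
grip_width: 0.0002
```

Emit:
step_arm(plan=[{"grip":1,"slide":[0,0.0005,0],"spin":0},{"grip":1,"slide":[0,0,0],"spin":0},{"grip":1,"slide":[0,0,0],"spin":0}])

```text
time_s: 5.08
ee_pos: [0.4541, -0.2561, 0.0331]
eef_rot: [-1.571, 0.0, 1.262]
force: [-1.8, 1.7, 5.9]
grip_width: 0.0002
```

Emit:
step_arm(plan=[{"grip":1,"slide":[0,0.0005,0],"spin":0},{"grip":1,"slide":[0,0,0],"spin":0},{"grip":1,"slide":[0,0,0],"spin":0},{"grip":1,"slide":[0,0,0],"spin":0}])

```text
time_s: 5.42
ee_pos: [0.4541, -0.2562, 0.0327]
eef_rot: [-1.571, 0.0, 1.262]
force: [-3.5, 1.1, 6.9]
grip_width: 0.0006
```

Past home height the force rises with depth (5.9 to 6.9 N at z = 32.7 mm), so the bearing is on its stop. I'll lift and go to the middle wheel.

Emit:
step_arm(plan=[{"grip":1,"slide":[0,-0.004,0],"spin":0},{"grip":1,"slide":[0,-0.015,0],"spin":0},{"grip":1,"slide":[0,-0.03,0],"spin":0},{"grip":1,"slide":[0,-0.035,0],"spin":0},{"grip":1,"slide":[0.01,-0.01,0],"spin":0},{"grip":1,"slide":[0.033,0,0.009],"spin":0},{"grip":1,"slide":[0.033,0,0.009],"spin":0},{"grip":1,"slide":[0.033,0,0.009],"spin":0},{"grip":1,"slide":[0.033,0,0.009],"spin":0},{"grip":1,"slide":[0.033,0,0.009],"spin":0},{"grip":1,"slide":[0.033,0,0.009],"spin":0},{"grip":1,"slide":[0.033,0,0.009],"spin":0},{"grip":1,"slide":[0.033,0,0.009],"spin":0},{"grip":1,"slide":[0.033,0,0.009],"spin":0},{"grip":1,"slide":[0.033,0,0.009],"spin":0},{"grip":1,"slide":[0.033,0,0.009],"spin":0},{"grip":1,"slide":[0.033,0,0.009],"spin":0},{"grip":1,"slide":[0.033,0,0.009],"spin":0},{"grip":1,"slide":[0.015,0,0],"spin":0}])

```text
time_s: 7.0
ee_pos: [0.4798, 0.2156, 0.1262]
eef_rot: [-1.571, -0.001, 1.264]
force: [-0.5, 0.0, 0.3]
grip_width: 0.0006
```

Emit:
step_arm(plan=[{"grip":1,"slide":[0,0,0],"spin":0},{"grip":1,"slide":[0,0,0],"spin":0},{"grip":1,"slide":[0,0,0],"spin":0}])

```text
time_s: 7.25
ee_pos: [0.4803, 0.2113, 0.1261]
eef_rot: [-1.57, 0.0, 1.262]
force: [0.7, -0.4, 0.1]
grip_width: 0.0006
```

```bash
python3 d.py m 0.01; python3 -c "
from station import cams;import cv2
a=cams.camera('scene');cv2.imwrite('pics/scene3.png',a);s=a[120:190,240:330];
cv2.imwrite('pics/z3.png',cv2.resize(s,(720,560)))"
```

```text
7.25 pos [0.4803 0.2113 0.1261] rot [-1.5704e+00  4.0000e-04  1.2617e+00] q [ 0.34  0.32  1.68 -0.    1.13 -0.92] F [ 0.71 -0.35  0.05] w 0.0006
tool slide [0.0172 0.0641 0.0023]
```

View pics/z3.png

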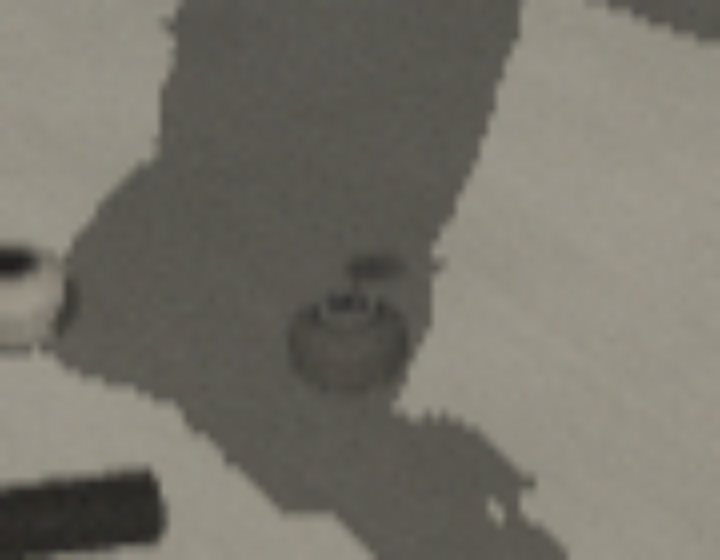

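The small wheel, in the arm's shadow at (348,340), hasn't moved, and its bearing now sits low at (348,303). Next is the middle wheel.

Emit:
step_arm(plan=[{"grip":1,"slide":[0.009,0,0.0012],"spin":0},{"grip":1,"slide":[0.008,0.01,0.001],"spin":0},{"grip":1,"slide":[0,0.02,0],"spin":0},{"grip":1,"slide":[0,0.02,0],"spin":0},{"grip":1,"slide":[0,0.01,0],"spin":0},{"grip":1,"slide":[0,0.004,0],"spin":0},{"grip":1,"slide":[0,0,0],"spin":0},{"grip":1,"slide":[0,0,0],"spin":0},{"grip":1,"slide":[0,0,0],"spin":0}])

```text
time_s: 8.05
ee_pos: [0.4842, 0.2291, 0.0634]
eef_rot: [-1.572, -0.001, 1.262]
force: [-0.1, -0.4, 0.0]
grip_width: 0.0005
```

```bash
python3 d.py m 0; python3 -c "
from station import cams;import cv2
a=cams.camera('scene');s=a[195:265,330:420];
cv2.imwrite('pics/z4.png',cv2.resize(s,(720,560)))"
```

```text
8.05 pos [0.4842 0.2291 0.0634] rot [-1.5720e+00 -9.0000e-04  1.2619e+00] q [ 0.37  0.43  1.7  -0.    1.01 -0.89] F [-0.09 -0.42  0.03] w 0.0005
tool slide [-0.001   0.0114  0.0006]
```

View pics/z4.png

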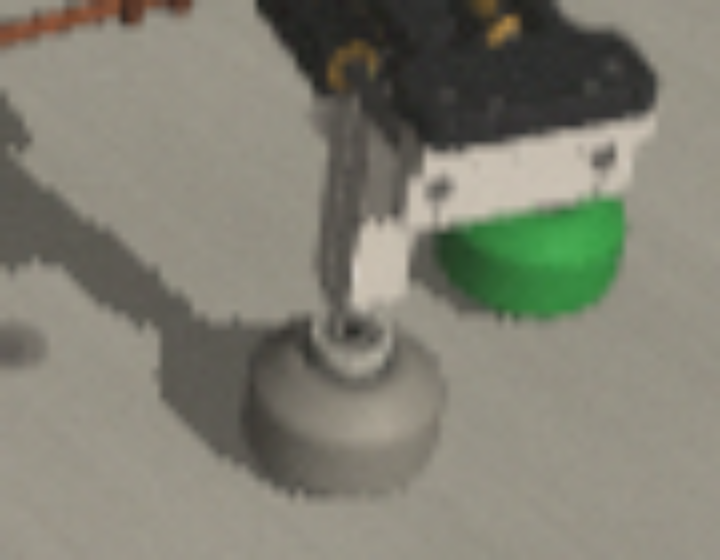

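```bash
python3 - <<'E'
from h import *
from station import get_obs
from scipy.spatial.transform import Rotation as R
o=get_obs();M=R.from_euler('xyz',o['eef_rot']).as_matrix();p=o['ee_pos']
f=lambda P:((proj('scene',P)-[330,195])*8).round()
print('tcp',f(p),'face',f((.4833,.2283,.052)))
for a in(-.0125,.0125):
  for b in(-.008,.008): print(a,b,f(p+M@[a,0,b]))
E
```

```text
tcp [352. 300.] face [349. 325.]
-0.0125 -0.008 [312. 279.]
-0.0125 0.008 [359. 270.]
0.0125 -0.008 [345. 330.]
0.0125 0.008 [393. 321.]
```

The tip appears 3-4 mm off in the scene view, which is within the flange's tolerance. I'll shift it 2 mm towards the bearing (image-left) and press.

Emit:
step_arm(plan=[{"grip":1,"slide":[-0.001,0.004,-0.001],"spin":0},{"grip":1,"slide":[-0.001,0.003,0],"spin":0},{"grip":1,"slide":[0,0.002,0],"spin":0},{"grip":1,"slide":[0,0.001,0],"spin":0},{"grip":1,"slide":[0,0.001,0],"spin":0},{"grip":1,"slide":[0,0.001,0],"spin":0},{"grip":1,"slide":[0,0.001,0],"spin":0},{"grip":1,"slide":[0,0,0],"spin":0},{"grip":1,"slide":[0,0,0],"spin":0}])

```text
time_s: 8.85
ee_pos: [0.484, 0.2266, 0.0495]
eef_rot: [-1.571, -0.0, 1.262]
force: [-1.4, 0.0, 1.7]
grip_width: 0.0001
```

Emit:
step_arm(plan=[{"grip":1,"slide":[0,0.001,0],"spin":0},{"grip":1,"slide":[0,0.001,0],"spin":0},{"grip":1,"slide":[0,0,0],"spin":0},{"grip":1,"slide":[0,0,0],"spin":0}])

```text
time_s: 9.18
ee_pos: [0.484, 0.2266, 0.0474]
eef_rot: [-1.571, 0.0, 1.262]
force: [-0.4, -0.6, 1.5]
grip_width: 0.0003
```

Emit:
step_arm(plan=[{"grip":1,"slide":[0,0.001,0],"spin":0},{"grip":1,"slide":[0,0.001,0],"spin":0},{"grip":1,"slide":[0,0,0],"spin":0},{"grip":1,"slide":[0,0,0],"spin":0}])

```text
time_s: 9.52
ee_pos: [0.484, 0.2266, 0.0455]
eef_rot: [-1.571, -0.0, 1.262]
force: [-1.0, -1.1, 4.0]
grip_width: 0.0008
```

Emit:
step_arm(plan=[{"grip":1,"slide":[0,0.0005,0],"spin":0},{"grip":1,"slide":[0,0,0],"spin":0},{"grip":1,"slide":[0,0,0],"spin":0}])

```text
time_s: 9.77
ee_pos: [0.4841, 0.2266, 0.0451]
eef_rot: [-1.571, -0.0, 1.262]
force: [-1.3, -1.6, 4.7]
grip_width: 0.0005
```

Emit:
step_arm(plan=[{"grip":1,"slide":[0,0.0005,0],"spin":0},{"grip":1,"slide":[0,0,0],"spin":0},{"grip":1,"slide":[0,0,0],"spin":0},{"grip":1,"slide":[0,0,0],"spin":0}])

```text
time_s: 10.1
ee_pos: [0.4841, 0.2266, 0.0448]
eef_rot: [-1.571, -0.0, 1.262]
force: [-2.0, -1.1, 6.8]
grip_width: 0.0001
```

Emit:
step_arm(plan=[{"grip":1,"slide":[0,-0.004,0],"spin":0},{"grip":1,"slide":[0,-0.015,0],"spin":0},{"grip":1,"slide":[0,-0.03,0],"spin":0},{"grip":1,"slide":[0,-0.03,0],"spin":0},{"grip":1,"slide":[0,-0.02,0],"spin":0},{"grip":1,"slide":[-0.0178,0,-0.0284],"spin":0},{"grip":1,"slide":[-0.0178,0,-0.0284],"spin":0},{"grip":1,"slide":[-0.0178,0,-0.0284],"spin":0},{"grip":1,"slide":[-0.0178,0,-0.0284],"spin":0},{"grip":1,"slide":[-0.0178,0,-0.0284],"spin":0},{"grip":1,"slide":[-0.0178,0,-0.0284],"spin":0},{"grip":1,"slide":[-0.0178,0,-0.0284],"spin":0},{"grip":1,"slide":[-0.0178,0,-0.0284],"spin":0},{"grip":1,"slide":[0,0,0],"spin":0},{"grip":1,"slide":[0,0,0],"spin":0},{"grip":1,"slide":[0,0,0],"spin":0},{"grip":1,"slide":[0,0,0],"spin":0}])

```text
time_s: 11.52
ee_pos: [0.6567, 0.0228, 0.1435]
eef_rot: [-1.571, -0.0, 1.263]
force: [0.9, 0.3, -0.0]
grip_width: 0.0004
```

```bash
python3 d.py l 0.01; python3 -c "
from station import cams;import cv2
a=cams.camera('scene');cv2.imwrite('pics/scene5.png',a)"
```

```text
11.5167 pos [0.6567 0.0228 0.1435] rot [-1.5705 -0.      1.263 ] q [-0.02  0.59  1.25  0.    1.3  -1.28] F [ 0.91  0.32 -0.04] w 0.0004
tool slide [-0.0012  0.0695 -0.0009]
```

View pics/scene5.png

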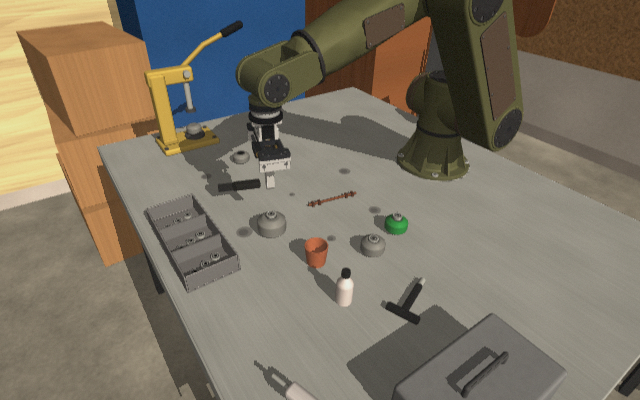

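The closed fingertips at (270,186) are straight above the large wheel at (272,215), and the middle bearing at (373,236) is down. I'll go down to just above the bearing.

Emit:
step_arm(plan=[{"grip":1,"slide":[-0.001,0.01,-0.001],"spin":0},{"grip":1,"slide":[0,0.02,0],"spin":0},{"grip":1,"slide":[0,0.02,0],"spin":0},{"grip":1,"slide":[0,0.012,0],"spin":0},{"grip":1,"slide":[0,0.006,0],"spin":0},{"grip":1,"slide":[0,0.002,0],"spin":0},{"grip":1,"slide":[0,0,0],"spin":0},{"grip":1,"slide":[0,0,0],"spin":0},{"grip":1,"slide":[0,0,0],"spin":0}])

```text
time_s: 12.32
ee_pos: [0.6583, 0.0207, 0.0745]
eef_rot: [-1.572, -0.0, 1.262]
force: [0.2, 0.0, -0.3]
grip_width: 0.0005
```

```bash
python3 d.py l 0; python3 -c "
from station import cams;import cv2
a=cams.camera('scene');s=a[175:245,225:315];
cv2.imwrite('pics/z6.png',cv2.resize(s,(720,560)))"
```

```text
12.3167 pos [0.6583 0.0207 0.0745] rot [-1.5724e+00 -4.0000e-04  1.2620e+00] q [-0.02  0.66  1.31 -0.    1.17 -1.29] F [ 0.23  0.05 -0.32] w 0.0005
tool slide [0.0003 0.0105 0.0014]
```

View pics/z6.png

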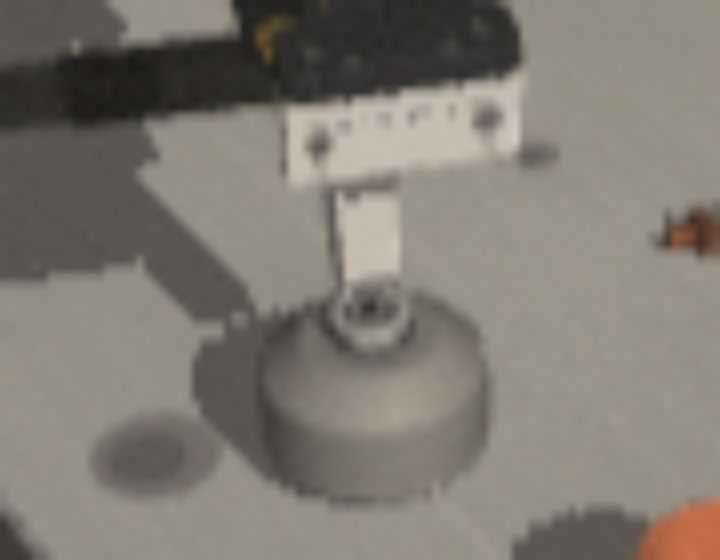

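The fingertips at (370,285) are centred over the bearing at (370,310). I'll press.

Emit:
step_arm(plan=[{"grip":1,"slide":[0,0.004,0.001],"spin":0},{"grip":1,"slide":[0,0.003,0],"spin":0},{"grip":1,"slide":[0,0.002,0],"spin":0},{"grip":1,"slide":[0,0.001,0],"spin":0},{"grip":1,"slide":[0,0.001,0],"spin":0},{"grip":1,"slide":[0,0.001,0],"spin":0},{"grip":1,"slide":[0,0.001,0],"spin":0},{"grip":1,"slide":[0,0,0],"spin":0},{"grip":1,"slide":[0,0,0],"spin":0}])

```text
time_s: 13.12
ee_pos: [0.6568, 0.0209, 0.0605]
eef_rot: [-1.571, -0.0, 1.262]
force: [-1.1, -1.1, 1.1]
grip_width: 0.0003
```

Emit:
step_arm(plan=[{"grip":1,"slide":[0,0.001,0],"spin":0},{"grip":1,"slide":[0,0.001,0],"spin":0},{"grip":1,"slide":[0,0.001,0],"spin":0},{"grip":1,"slide":[0,0,0],"spin":0},{"grip":1,"slide":[0,0,0],"spin":0}])

```text
time_s: 13.53
ee_pos: [0.6569, 0.021, 0.0576]
eef_rot: [-1.571, -0.0, 1.262]
force: [-1.4, 0.2, 4.2]
grip_width: 0.0004
```

Emit:
step_arm(plan=[{"grip":1,"slide":[0,0.001,0],"spin":0},{"grip":1,"slide":[0,0,0],"spin":0},{"grip":1,"slide":[0,0,0],"spin":0}])

```text
time_s: 13.78
ee_pos: [0.657, 0.021, 0.0569]
eef_rot: [-1.571, -0.0, 1.262]
force: [-3.1, 0.6, 6.8]
grip_width: 0.0005
```

Emit:
step_arm(plan=[{"grip":1,"slide":[0,0,0],"spin":0},{"grip":1,"slide":[0,-0.004,0],"spin":0},{"grip":1,"slide":[0,-0.015,0],"spin":0},{"grip":1,"slide":[0,-0.03,0],"spin":0},{"grip":1,"slide":[0,-0.04,0],"spin":0},{"grip":1,"slide":[0,-0.04,0],"spin":0},{"grip":1,"slide":[0,-0.02,0],"spin":0},{"grip":1,"slide":[0,0,0.035],"spin":0},{"grip":1,"slide":[0,0,0.035],"spin":0},{"grip":1,"slide":[0,0,0.035],"spin":0},{"grip":1,"slide":[0,0,0.035],"spin":0},{"grip":1,"slide":[0,0,0.035],"spin":0},{"grip":1,"slide":[0,0,0.035],"spin":0},{"grip":1,"slide":[0,0,0.02],"spin":0},{"grip":1,"slide":[0,0,0],"spin":0},{"grip":1,"slide":[0,0,0],"spin":0},{"grip":1,"slide":[0,0,0],"spin":0},{"grip":1,"slide":[0,0,0],"spin":0}])

```text
time_s: 15.28
ee_pos: [0.4384, 0.0906, 0.2053]
eef_rot: [-1.571, 0.0, 1.262]
force: [-0.0, 0.8, 0.4]
grip_width: 0.0005
```

```bash
python3 - <<'E'
from h import *
import cv2
t=cams.camera('top');s=cams.camera('scene');cv2.imwrite('pics/top9.png',t);cv2.imwrite('pics/scene9.png',s)
t0=cv2.imread('pics/top0.png');s0=cv2.imread('pics/scene0.png')
rows=[]
for k,P in {'s':(.455,-.256,.035),'m':(.4833,.2283,.047),'l':(.6571,.0214,.059)}.items():
    r=[]
    for n,a in(('scene',s0),('scene',s),('top',t0),('top',t)):
        u,v=proj(n,P).round().astype(int);c=a[v-14:v+16,u-16:u+16]
        c=cv2.normalize(c,None,0,255,cv2.NORM_MINMAX)
        r.append(cv2.resize(c,(200,188),interpolation=cv2.INTER_NEAREST))
    rows.append(np.hstack(r))
cv2.imwrite('pics/z9.png',np.vstack(rows))
E
```

```text
(no output)
```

View pics/z9.png

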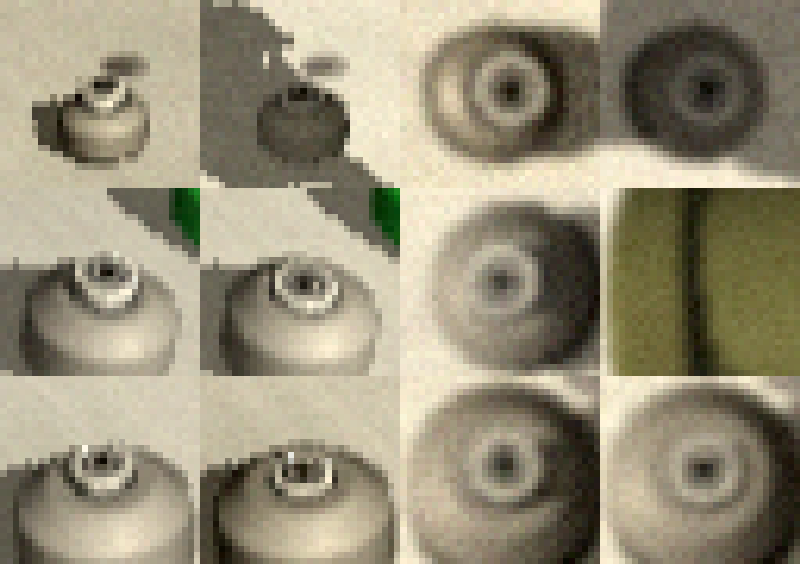

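View pics/top9.png

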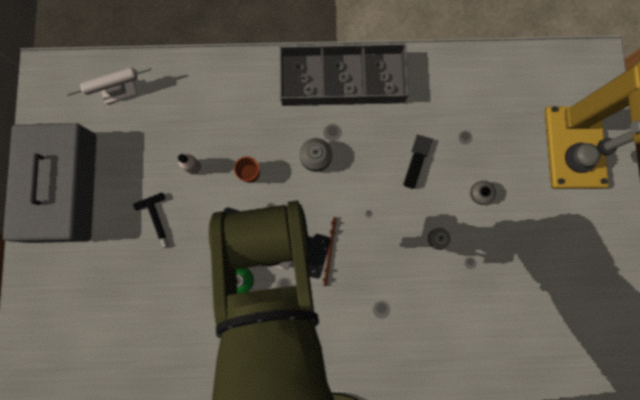

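In the before/after crops, all three bearings have sunk onto their wheels. The wheels and bystanders sit where they were, and the arm is clear. I'll hand in.

```bash
python3 -c "
from station import hand_in
print(hand_in())"
```

```text
the job is handed in; nothing more can be done
None
```

I pressed the three bearings home in order (small, middle, large) with closed fingertips, then handed in at about 15.4 s of the 48 s allowed.

- **Depth and force:** each press ended about 1.1–1.3 mm below home height. The vertical force was about 6.8–6.9 N and rose with depth, as it should against the springy stop.
- **Final pictures:** in the scene view all three flanges are down on their wheels. The wheels and the visible bystanders are where they started, judged by eye only. The arm ended clear of everything at z = 0.205 m.
- **Not fully confirmed:**
    - The arm hid the middle wheel from the top camera in the last picture, so only the scene view shows it.
    - Over the middle wheel the tip looked 3–4 mm off centre in the scene view. I shifted it about 2 mm before pressing.
    - On the small wheel the tip may have been up to about 4 mm off, and I left it. Both are within the 26 mm flange.

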